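# Pry the retaining ring out of a lamp head

### The job

Open the lamp head for service: put the toe of the yellow-handled pick under the red lug of the split ring and lift that end out of its groove until it springs over the brass bead and stays up on the rim by itself. Stand the pick back in its blue caddy, and with the gripper take the ring out and lay it flat in the white tray without dropping it. Do not push the other things on the bench about.

Things in the scene. Friction and masses are not known exactly. Their poses are not given: they have to be found in the camera images.
- lamp: grey round lamp head, fixed on the bench on its back, 157 mm across, 60 mm high; origin at the centre of its underside. Its bore (57 mm radius) is open upwards: flat rim at z = 60 mm, groove with a ledge at z = 49 mm (46 to 57 mm radius), inside that a strong steel cover plate at z = 40 mm, which may be touched. The ring's slit is at the lamp's own -x side.
- bead (a point): middle of a brass bead on the bore's edge at rim height, 15 mm long, 2.5 mm radius, standing 2 mm into the bore over the groove, beside the red lug. It holds the springy end down; a like bead, 30 mm long, across the bore keeps the stiff side down until the ring is drawn up and towards its slit. Beyond this bead, along the springy arm, the bore is 4 mm wider for some 60 degrees, so that the freed arm can swing outwards.
- ring_mid (a point): centre of the steel split ring, half-way up its lugs (5 mm over its underside); axes of the ring, at first as the lamp's. 112 mm across, 7 mm round wire, about 140 g, a lug at each end of the slit. It starts in the groove, underside at lamp z = 49 mm. From the red lug to 84 degrees round, the wire is a springy arm pressing outwards with about 4 N; the rest is stiff.
- red_lug (a point): centre of the red lug on the springy end: 20 mm radially (33 to 53 mm from the ring's centre), 14 mm wide, 10 mm high. At first 16 degrees from the lamp's -x towards its +y, at lamp z = 54 mm, with 9 mm free under its inner 13 mm. A lift of 5 to 15 N snaps it past the bead; let down, it rests on the rim about 9 mm higher, the ring tilted, and can be gripped by its ends; the rest lifts out.
- plain_lug (a point): centre of the steel-coloured lug at the stiff end of the ring, same size, as far to the other side of the slit. Not to be pried.
- pick_mid (a point): point on the pick's axis 100 mm over its sole; z up the handle, x towards the toe. The pick is 150 mm high, 120 g: yellow square 18 mm handle from 54 mm up, 12 mm shank below, flat foot 4 mm thick: heel 34 mm wide from 18 mm behind the axis to 8 mm ahead, toe 14 mm wide to 38 mm ahead. It starts standing in the caddy, toe roughly towards the robot.
- pick_toe (a point): tip of the toe, at the middle of its 4 mm thickness, 38 mm ahead of the pick's axis and 2 mm over the sole.
- caddy: blue open box fixed on the bench, 100 x 80 mm (its x, y), 45 mm high, walls and floor 5 mm; origin at the centre of its underside. The pick stands in it.
- tray: white open tray fixed on the bench, 170 x 170 mm, 25 mm high, walls and floor 5 mm; origin at the centre of its underside. Caddy and tray may change sides.
- can: blue metal can, 70 mm across, 100 mm high; origin at the centre of its underside. Leave alone.
- carton: yellow carton, 70 x 110 x 50 mm; origin at the centre of its underside. Leave alone.
- driver: screwdriver with a red handle lying on the bench; origin under its middle. Leave alone.
Things that resemble listed ones, but are neither listed nor needed, are in the scene too. What is shaped like the part that bears pick_mid but pink or turquoise is not meant.

How it is judged:
On the way, in this order (a step that is already met when the one before it is completed fails the run):
1. the pick, not the gripper, has lifted the ring's red lug out of the groove (z of red_lug in the frame of lamp above 0.06 m and contact force between pick and ring above 0.1 N and contact force between the fingers and ring below 0.1 N), for 0.05 s.
2. the red lug stays up on the rim by itself, touched by neither pick nor gripper (z of red_lug in the frame of lamp above 0.06 m and horizontal distance between red_lug and lamp below 0.06 m and z of ring_mid in the frame of lamp below 0.067 m and contact force between each of pick, the arm, the fingers and ring below 0.05 N), for 0.3 s.
3. the gripper has lifted the ring off the lamp (z of ring_mid in the frame of lamp above 0.08 m and contact force between the fingers and ring above 0.5 N), for 0.1 s.
At the end, for the whole second after the job is handed in: The ring lies flat on the tray's floor (tilt under 0.12 rad, inside the walls) and the pick stands in the caddy on its floor (leaning less than 0.3 rad), both at rest and let go (x of ring_mid in the frame of tray between -0.045 and 0.045 m and y of ring_mid in the frame of tray between -0.045 and 0.045 m and z of ring_mid in the frame of tray below 0.016 m and angle between ring_mid's own z axis and vertical below 0.12 rad and linear speed of each of ring, pick below 0.02 m/s and x of pick_mid in the frame of caddy between -0.05 and 0.05 m and y of pick_mid in the frame of caddy between -0.04 and 0.04 m and z of pick_mid in the frame of caddy below 0.112 m and angle between pick_mid's own z axis and vertical below 0.3 rad); the robot touches nothing.
It fails at once if the ring is dropped (falls freely faster than 0.75 m/s) (linear speed of ring above 0.75 m/s and contact force between the fingers and ring below 0.02 N).
It fails at once if a bystander (can, carton, screwdriver) is pushed more than 30 mm (distance of any of can, carton, driver from where it was at the start of the episode above 0.03 m).
It also fails if it takes over 72 s, if anything falls off the work surface, if the arm or the gripper's body presses on something with over 40 N, if the wrist force passes 120 N, or if a joint passes its speed limit or range.

### The arm

A 6-joint arm with a two-finger parallel gripper is mounted at the origin on the work surface. World frame = base frame: x ahead of the robot, y to its left, z up, the work surface at z = 0. Lengths are in m, angles in rad, forces in N, time in s.
With the tool pointing down it reaches from about 0.325 to 0.925 m from the base axis. Payload 3.1 kg.
Tool frame: the origin (TCP) lies at the very end of the fingers, on their centre line; the grasp point (between the pads) lies 19 mm behind it (ctrl.hold_point_z is the z of the grasp point in the tool frame, in m); z points along the fingers, y is the line along which they close (so a half turn about z gives the same grasp; the last joint's range is limited). The gripper opens to 85 mm and grips with 20 to 120 N. Pads are 22 mm wide; open, the fingers measure 114 mm over their backs; the gripper's body (76 mm by 85 mm) begins 54 mm behind the grasp point. The pads swing forward as they close: fully open they stand 13 mm farther back than shut.
Start: joints at [1.222, 0.217, 1.613, -0, 1.311, -0.112], TCP at [0.147, 0.608, 0.231] pointing down, gripper open.
Joint ranges: [-2.75, 2.75], [-0.78, 2.1], [0.31, 2.55], [-1.13, 4.27], [0.13, 2.63], [-2.58, 2.58]. Speed limits (rad/s): [2.79, 2.79, 3.14, 3.14, 3.14, 3.14].

### API

Orientations are given as a unit quaternion [x, y, z, w].
In Python, from plant import ctrl gives the robot as it stands.
- The arm moves only by the tool arm_command, never from a script. Its argument "series" is a list of rows, each a list of 5 numbers: the opening in per cent of the stroke, from 0 (shut) to 100 (fully open), then the shift along the tool's x, y, z in mm, then the turn about the tool's z in rad. A call has 1 to 20 rows; each row shifts and turns the commanded pose from where the row before left it, along the tool's axes as they then stand; what a row does not reach is not made up. A row lasts 1/8 s, in which the tool goes at most 62.5 mm and 10.7 degrees, less where a joint would pass 70% of its speed; a pose out of reach is approached as far as the arm can. A call is refused whole if a number of a shift passes 62.5 or a number of a turn 0.188, either way. A call with a gripper value outside its range is refused whole. The fingers move at their own pace and stop on an object; the grip force is fixed at half the most. Time passes only in rows, so rows that do not move let the fingers close. It gives the time, the measured TCP pose, the force and the opening at its end, in the units of the state.
- ctrl.read_state(): the state, without advancing time (a new reading comes with each control period).
- ctrl.camera(name): name is "scene" or "side" or "wrist"; returns the picture (480x640x3 uint8, red, green, blue); there is no depth.
- ctrl.get_calibration(name): a dict with "K" (3x3 intrinsics, pixels), "pose" (4x4, takes a point from camera to world coordinates); the wrist camera has in their place "tool_from_camera" (4x4, takes a point from camera to tool coordinates, whose origin is the TCP and whose axes are the flange's). Camera axes: x right, y up, looking along -z (the intrinsics and any distortion apply to the point x, -y, -z); pixel columns grow to the right and rows downward; lengths in m; the calibration is good to about 2 mm. A picture is of the moment at which its call begins: read the wrist's pose just before it. get_calibration takes no time and is no camera call.
- ctrl.hand_in(): hands the job in, once; it reports no verdict.
The state is a dict: "time_s": time; "joint_pos": joint angles; "qvel": joint speeds; "effort": joint torques, N m; "tool_pos": TCP position; "tool_rot": TCP orientation; "ft_force": force on the tool from outside, world axes, zero at the start; "wrist_torque": the same for the moment, N m; "width": finger opening in m.
Only numpy, scipy, OpenCV 4.12 (cv2) and the standard library are available. Lean on these libraries where they do the work, as an engineer would, in place of code of your own. Each camera call takes 0.05 s, during which the arm holds its last target. There are 200 camera calls.

## Working session

There is one attempt and no reset: what is moved stays moved. The work goes in short steps, Python scripts to look and compute and a tool call to move; the robot and the scene stay as the last step left them, time stands still between calls to the robot, and variables do not carry over. Pictures are saved under pics/ and viewed, on a budget of 10 in all, crops included, one or two more only if the job needs it, and the job is handed in when it is done.

Besides the shell and the picture viewer there is one more tool, called after "Call:" as name(argument=value, ...), one argument or row to a line, values as JSON. arm_command: Moves the arm, as the interface text tells. Its arguments: {"type":"object","properties":{"series":{"type":"array","items":{"type":"array","items":{"type":"number"}}}},"required":["series"]}

```bash
ls; mkdir -p pics; python3 - <<'E'
from plant import ctrl
import cv2, numpy as np
for n in ["scene","side"]:
    im=ctrl.camera(n); cv2.imwrite(f"pics/{n}0.png",im[:,:,::-1])
    c=ctrl.get_calibration(n); print(n,c)
print(ctrl.get_calibration("wrist"))
print(ctrl.read_state())
E
```

```text
pics
scene {'K': array([[567.18649134,   0.        , 312.50308667],
       [  0.        , 567.18649134, 239.79952881],
       [  0.        ,   0.        ,   1.        ]]), 'pose': array([[-0.62458253, -0.43391992,  0.64931515,  1.35490304],
       [ 0.78070066, -0.36829499,  0.50484184,  0.69403768],
       [ 0.02007859,  0.82223616,  0.56879219,  0.83590769],
       [ 0.        ,  0.        ,  0.        ,  1.        ]])}
side {'K': array([[480.20223061,   0.        , 327.21004495],
       [  0.        , 480.20223061, 240.27534624],
       [  0.        ,   0.        ,   1.        ]]), 'pose': array([[ 0.94523013,  0.22872227, -0.23286502,  0.30916176],
       [-0.32630814,  0.67950414, -0.65711271, -0.52437161],
       [ 0.00793643,  0.69710849,  0.71692173,  0.697047  ],
       [ 0.        ,  0.        ,  0.        ,  1.        ]])}
{'K': array([[383.46752099,   0.        , 317.67035819],
       [  0.        , 383.46752099, 237.77267356],
       [  0.        ,   0.        ,   1.        ]]), 'tool_from_camera': array([[ 3.98089545e-04,  9.53392706e-01,  3.01731983e-01,
         7.802
[... 245 characters left out ...]
     1.00000000e+00]])}
{'time_s': 0.1, 'joint_pos': array([ 1.22180465e+00,  2.17701280e-01,  1.61478321e+00, -1.06264937e-05,
        1.31130832e+00, -1.12192250e-01]), 'qvel': array([-0.00022893, -0.00152234, -0.00361238,  0.00020402, -0.00031901,
        0.00070741]), 'effort': array([-1.08838958e-03, -3.98080015e+01, -3.04967272e+01, -3.07356859e-04,
        4.26263912e-03, -2.34024299e-05]), 'tool_pos': array([0.14634259, 0.60686467, 0.23007988]), 'tool_rot': array([ 1.18121844e-01,  9.92998499e-01, -1.07213527e-03, -2.46429461e-04]), 'ft_force': array([-0.13689759, -0.2553339 ,  0.82796973]), 'wrist_torque': array([ 0.0433669 , -0.03292125,  0.00190306]), 'width': 0.08537640349945136}
```

View pics/scene0.png

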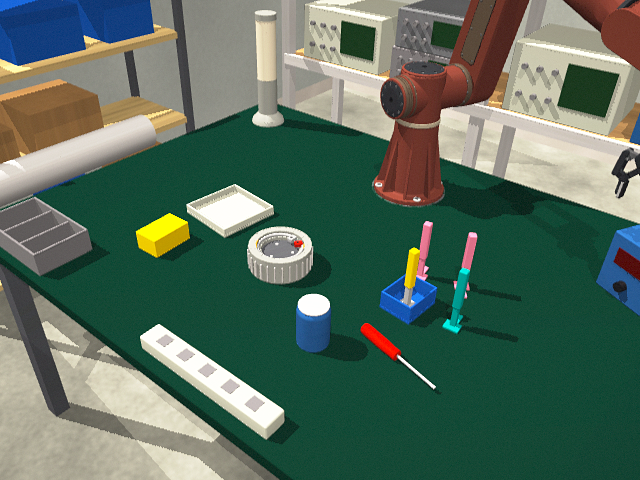

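View pics/side0.png

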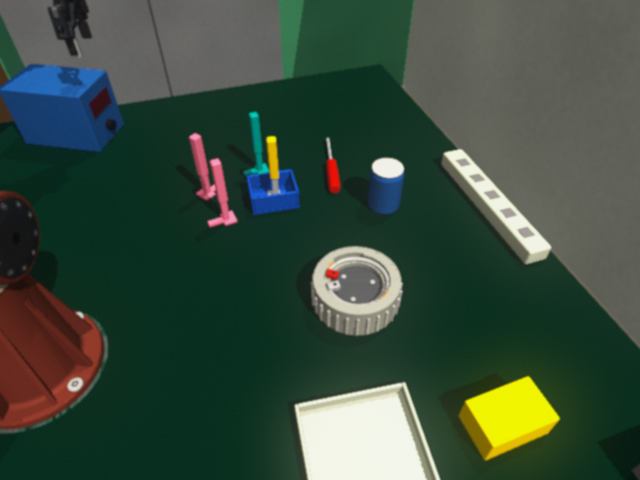

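The scene view shows the lamp (280,253), red lug (298,243), caddy (408,297) with the yellow pick (413,262), and tray (230,208). The side view shows the lug at (333,273), plain lug at (333,286), caddy at (274,192), and the tray cut off at the bottom. Pink and turquoise decoys stand close to the caddy.

```bash
cat > h.py <<'E'
from plant import ctrl
import cv2, numpy as np
from scipy.spatial.transform import Rotation as R
def cam(n,state=None):
    c=ctrl.get_calibration(n)
    if n=="wrist":
        T=np.eye(4);T[:3,:3]=R.from_quat(state["tool_rot"]).as_matrix();T[:3,3]=state["tool_pos"]
        return c["K"],T@c["tool_from_camera"]
    return c["K"],c["pose"]
def ray(c,p):
    K,P=c;p=np.atleast_2d(p).astype(float)
    d=np.c_[(p[:,0]-K[0,2])/K[0,0],-(p[:,1]-K[1,2])/K[1,1],-np.ones(len(p))]@P[:3,:3].T
    return P[:3,3],d
def onz(c,p,z):
    o,d=ray(c,p);return o+d*((z-o[2])/d[:,2])[:,None]
def tri(c1,p1,c2,p2):
    o1,d1=ray(c1,p1);o2,d2=ray(c2,p2);d1=d1[0];d2=d2[0]
    s=np.linalg.lstsq(np.c_[d1,-d2],o2-o1,rcond=None)[0]
    a=o1+s[0]*d1;b=o2+s[1]*d2;return (a+b)/2,np.linalg.norm(a-b)
def proj(c,X):
    K,P=c;X=(np.atleast_2d(X)-P[:3,3])@P[:3,:3]
    return np.c_[K[0,0]*X[:,0]/-X[:,2]+K[0,2],-K[1,1]*X[:,1]/-X[:,2]+K[1,2]]
def mask(im,col,box=None):
    h=cv2.cvtColor(im,cv2.COLOR_RGB2HSV)
    rg={"red":[((0,150,80),(6,255,255)),((174,150,80),(180,255,255))],"yellow":[((22,150,90),(34,255,255))],"blue":[((105,130,50),(125,255,255))],"white":[((0,0,150),(180,60,255))]}[col]
    m=sum(cv2.inRange(h,a,b) for a,b in rg)
    if box: z=np.zeros_like(m);x0,y0,x1,y1=box;z[y0:y1,x0:x1]=1;m=m*z
    return m
def cent(m): M=cv2.moments(m,True);return np.array([M["m10"],M["m01"]])/M["m00"]
E
python3 - <<'E'
from h import *
np.set_printoptions(precision=4,suppress=True)
a=cv2.imread("pics/scene0.png")[:,:,::-1].copy();b=cv2.imread("pics/side0.png")[:,:,::-1].copy()
S=cam("scene");D=cam("side")
def both(col,b1,b2):
    m1=mask(a,col,b1);m2=mask(b,col,b2);p,q=cent(m1),cent(m2);print(col,p,q,(m1>0).sum(),(m2>0).sum(),tri(S,p,D,q))
both("red",(285,232,310,255),(320,260,345,282))
both("yellow",(400,240,425,290),(262,130,285,180))
both("blue",(375,270,440,325),(240,165,305,220))
m=mask(a,"white",(185,180,276,237)); c=max(cv2.findContours(m,0,2)[0],key=cv2.contourArea)
q=cv2.minAreaRect(c);ap=cv2.approxPolyDP(c,6,True)[:,0];print("tray",ap);print(onz(S,ap,.025))
m=mask(a,"yellow",(400,240,425,290));c=cv2.findContours(m,0,2)[0];c=max(c,key=cv2.contourArea)[:,0];print("ytop",c[c[:,1].argmin()],c[c[:,1].argmax()])
m=mask(a,"blue",(375,270,440,325));c=max(cv2.findContours(m,0,2)[0],key=cv2.contourArea);ap=cv2.approxPolyDP(c,4,True)[:,0];print(ap);print(onz(S,ap,.045))
print("lamp rough",onz(S,[280,247],.06),onz(D,[357,280],.06))
E
```

```text
red [297.8    243.3778] [331.8542 273.7083] 45 96 (array([ 0.4987, -0.016 ,  0.0556]), np.float64(6.063202855786022e-05))
yellow [411.5459 267.3482] [272.4439 155.7422] 425 419 (array([0.4721, 0.2748, 0.112 ]), np.float64(0.0014925977477090481))
blue [407.6969 299.03  ] [272.5773 192.7016] 1567 1739 (array([0.4642, 0.2728, 0.0177]), np.float64(0.00038521583386047324))
tray [[273 213]
 [235 184]
 [186 204]
 [223 236]]
[[ 0.399  -0.186   0.025 ]
 [ 0.3523 -0.3765  0.025 ]
 [ 0.5191 -0.3981  0.025 ]
 [ 0.5623 -0.2086  0.025 ]]
ytop [413 247] [408 288]
[[405 274]
 [381 291]
 [379 305]
 [409 323]
 [434 302]
 [436 287]
 [416 277]
 [411 298]
 [415 303]
 [409 307]
 [399 300]]
[[0.4227 0.2372 0.045 ]
 [0.5085 0.2282 0.045 ]
 [0.55   0.2501 0.045 ]
 [0.5572 0.3274 0.045 ]
 [0.4663 0.335  0.045 ]
 [0.4186 0.3139 0.045 ]
 [0.4161 0.2619 0.045 ]
 [0.4866 0.2905 0.045 ]
 [0.4953 0.3054 0.045 ]
 [0.5146 0.3022 0.045 ]
 [0.5089 0.2741 0.045 ]]
lamp rough [[ 0.5421 -0.0344  0.06  ]] [[ 0.5335 -0.0465  0.06  ]]
```

Call:
arm_command(
  series=[
    [100,-44,-27.5,-2,0],
    [100,-44,-27.5,-2,0],
    [100,-44,-27.5,-2,0],
    [100,-44,-27.5,-2,0],
    [100,-44,-27.5,-2,0],
    [100,-44,-27.5,-2,0],
    [100,-44,-27.5,-2,0],
    [100,-44,-27.5,-2,0],
    [100,-44,-27.5,-2,0],
    [100,0,0,0,0.165],
    [100,0,0,0,0.165],
    [100,0,0,0,0.165],
    [100,0,0,0,0.165],
    [100,0,0,0,0.165],
    [100,0,0,0,0.165],
    [100,0,0,0,0.165],
    [100,0,0,0,0],
    [100,0,0,0,0],
  ],
)

```text
time_s: 2.35
tool_pos: [0.4733, 0.274, 0.2489]
tool_rot: [0.64, 0.768, -0.0, -0.0]
ft_force: [0.0, 0.5, 0.3]
width: 0.0857
```

```bash
python3 - <<'E'
from h import *
s=ctrl.read_state();im=ctrl.camera("wrist");cv2.imwrite("pics/w1.png",im[:,:,::-1]);np.save("s1.npy",s,allow_pickle=True)
print(s["tool_pos"],s["tool_rot"],s["joint_pos"],s["ft_force"])
c=cam("wrist",s);np.set_printoptions(precision=1,suppress=True)
print(proj(c,[[.472,.275,.155],[.472,.275,.005]]))
E
```

```text
[0.47328394 0.27399782 0.2489362 ] [ 6.40178927e-01  7.68225769e-01 -2.98393826e-04 -1.46536647e-04] [ 3.96438615e-01  3.64142367e-02  1.77999506e+00 -1.58545965e-05
  1.32584805e+00  2.15108534e-01] [0.02787895 0.52169024 0.30348873]
[[317.2 239.9]
 [317.5 194.8]]
```

View pics/w1.png

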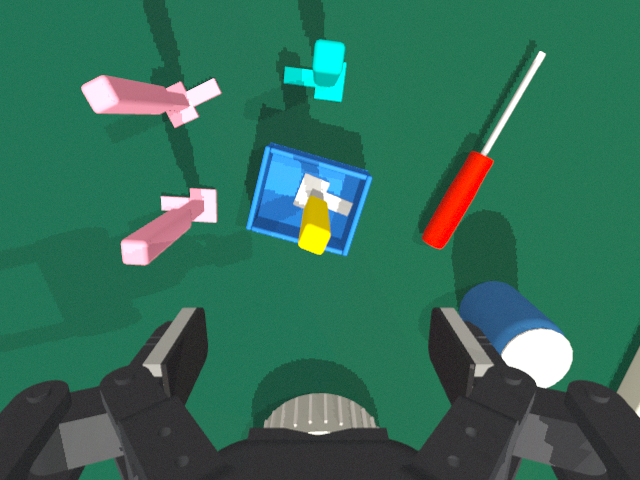

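The wrist view shows the caddy centred at (310,200), the pick top at (314,243), and the foot at about (312,190). The toe appears to point right, to about (352,208). I'll zoom in to confirm its direction.

```bash
python3 - <<'E'
from h import *
np.set_printoptions(precision=4,suppress=True)
s=np.load("s1.npy",allow_pickle=True).item();im=cv2.imread("pics/w1.png")[:,:,::-1].copy();c=cam("wrist",s)
cv2.imwrite("pics/w1z.png",cv2.resize(im[135:265,235:385],None,fx=5,fy=4.5,interpolation=cv2.INTER_CUBIC)[:,:,::-1])
m=mask(im,"yellow",(280,150,350,270));y,x=np.nonzero(m);print("yellow",x.min(),x.max(),y.min(),y.max())
m=mask(im,"blue",(230,130,390,270));cc=max(cv2.findContours(m,0,2)[0],key=cv2.contourArea);h=cv2.convexHull(cc)
ap=cv2.approxPolyDP(h,5,True)[:,0];print(ap,onz(c,ap,.045))
E
```

```text
yellow 298 329 196 254
[[269 152]
 [302 209]
 [297 238]
 [251 228]] [[0.4215 0.3128 0.045 ]
 [0.4589 0.2671 0.045 ]
 [0.459  0.2384 0.045 ]
 [0.4148 0.2403 0.045 ]]
```

View pics/w1z.png

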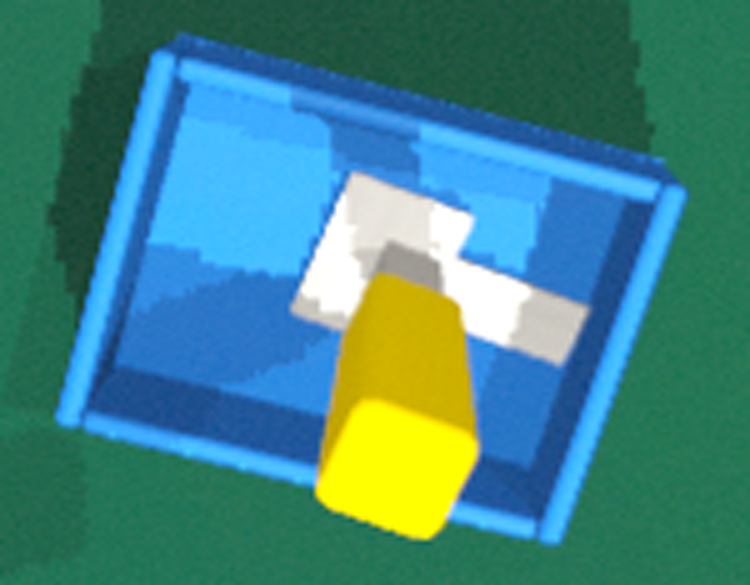

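The zoom confirms that the toe points right (world +x), with its tip edge at crop (590,310)–(563,365). The handle-top centre is at crop (399,467), and the four caddy rim corners are visible.

```bash
python3 - <<'E'
from h import *
np.set_printoptions(precision=4,suppress=True)
s=np.load("s1.npy",allow_pickle=True).item();c=cam("wrist",s)
f=lambda L:np.array(L)/[5,4.5]+[235,135]
top=onz(c,f([(318,490),(370,400),(478,440),(428,540)]),.155);print("top",top.mean(0),[np.linalg.norm(top[i]-top[i-1]) for i in range(4)])
tip=onz(c,f([(590,310),(563,365)]),.009);heel=onz(c,f([(290,312),(352,172),(475,213)]),.009);print("tip",tip,tip.mean(0),"heel",heel)
d=tip.mean(0)-heel[:2].mean(0);print("len(56)",np.linalg.norm(d),"yaw",np.arctan2(d[1],d[0]),"axis",heel[:2].mean(0)+d/np.linalg.norm(d)*.018)
cd=onz(c,f([(158,46),(685,188),(60,424),(555,545)]),.045);print("caddy",cd,cd.mean(0),np.linalg.norm(cd[1]-cd[0]),np.linalg.norm(cd[2]-cd[0]))
x=R.from_quat(s["tool_rot"]).as_matrix();print("tool x yaw",np.arctan2(x[1,0],x[0,0]),"y yaw",np.arctan2(x[1,1],x[0,1]))
E
```

```text
top [0.4703 0.2753 0.155 ] [np.float64(0.016261793190244768), np.float64(0.015136854068203242), np.float64(0.01509963925752156), np.float64(0.016535838335169247)]
tip [[0.5091 0.2731 0.009 ]
 [0.5063 0.2595 0.009 ]] [0.5077 0.2663 0.009 ] heel [[0.4491 0.2616 0.009 ]
 [0.4561 0.2949 0.009 ]
 [0.4819 0.2905 0.009 ]]
len(56) 0.056381374999586634 yaw -0.21369052366338614 axis [0.4702 0.2744 0.009 ]
caddy [[0.4185 0.3182 0.045 ]
 [0.516  0.3079 0.045 ]
 [0.4113 0.2385 0.045 ]
 [0.5084 0.2289 0.045 ]] [0.4636 0.2733 0.045 ] 0.09803764073995205 0.08003429697070813
tool x yaw 1.7521303085459397 y yaw 0.18133388037711345
```

Call:
arm_command(
  series=[
    [100,0,0,0,-0.17],
    [100,0,0,0,-0.17],
    [100,0,0,0,-0.17],
    [100,0,0,0,-0.17],
    [100,0,0,0,-0.17],
    [100,0,0,0,-0.17],
    [100,0,0,0,-0.17],
    [100,0,0,0,-0.17],
    [100,0,0,0,-0.17],
    [100,0,0,0,-0.17],
    [100,0,0,0,-0.17],
    [100,0,0,0,-0.17],
    [100,0,0,0,-0.17],
    [100,0,0,0,-0.17],
    [100,0,0,0,-0.17],
    [100,0,0,0,-0.17],
    [100,0,3,0,0],
    [100,0,0,20,0],
    [100,0,0,20,0],
    [100,0,0,0,0],
  ],
)

```text
time_s: 4.9
tool_pos: [0.4689, 0.2742, 0.2073]
tool_rot: [-0.616, 0.788, 0.001, -0.002]
ft_force: [0.1, 0.6, 0.6]
width: 0.0854
```

```bash
python3 - <<'E'
from h import *
np.set_printoptions(precision=4,suppress=True)
s=ctrl.read_state();x=R.from_quat(s["tool_rot"]).as_matrix();print(s["tool_pos"],s["joint_pos"],"y yaw",np.arctan2(x[1,1],x[0,1]),x[:,2],s["ft_force"])
d=np.array([.4703,.275,.1])-s["tool_pos"];print("tool shift",x.T@d*1e3)
E
```

```text
[0.4689 0.2742 0.2073] [ 0.3999  0.0685  1.8269  0.      1.2508 -2.4975] y yaw 2.8973839040754332 [-0.0042 -0.0018 -1.    ] [0.1356 0.5538 0.582 ]
tool shift [ -1.3776  -1.5358 107.2655]
```

Call:
arm_command(
  series=[
    [100,-1,-1,30,0],
    [100,0,0,30,0],
    [100,0,0,30,0],
    [100,0,0,17,0],
    [100,0,0,0,0],
    [0,0,0,0,0],
    [0,0,0,0,0],
    [0,0,0,0,0],
    [0,0,0,0,0],
    [0,0,0,0,0],
    [0,0,0,0,0],
  ],
)

```text
time_s: 6.28
tool_pos: [0.4717, 0.276, 0.1029]
tool_rot: [-0.616, 0.787, 0.0, 0.0]
ft_force: [-3.7, 1.2, 5.7]
width: 0.0171
```

Call:
arm_command(
  series=[
    [0,0,0,-25,0],
    [0,0,0,-40,0],
    [0,0,0,-40,0],
    [0,0,0,0,0.165],
    [0,0,0,0,0.165],
    [0,0,0,0,0.165],
    [0,0,0,0,0.165],
    [0,0,0,0,0.165],
    [0,0,0,0,0.165],
    [0,0,0,0,0.165],
    [0,0,0,0,0.165],
    [0,0,0,0,0.165],
    [0,0,0,0,0.165],
    [0,0,0,0,0.165],
    [0,-34,-41.5,0,0],
    [0,-34,-41.5,0,0],
    [0,-34,-41.5,0,0],
    [0,-34,-41.5,0,0],
    [0,-34,-41.5,0,0],
    [0,-34,-41.5,0,0],
  ],
)

```text
time_s: 8.78
tool_pos: [0.5353, -0.0422, 0.2063]
tool_rot: [0.241, 0.971, -0.001, -0.0]
ft_force: [1.1, 0.6, -0.4]
width: 0.0175
```

Call:
arm_command(
  series=[
    [0,0,0,0,0.165],
    [0,0,0,0,0.165],
    [0,0,0,0,0.165],
    [0,0,0,0,0.165],
    [0,0,0,0,0.165],
    [0,0,0,0,0.165],
    [0,0,0,0,0.165],
    [0,0,0,0,0.165],
    [0,0,0,0,0.165],
    [0,0,0,0,0.165],
    [0,0,0,0,0],
    [0,0,0,0,0],
  ],
)

```text
time_s: 10.28
tool_pos: [0.5353, -0.0402, 0.2067]
tool_rot: [0.876, 0.482, -0.0, -0.0]
ft_force: [0.8, 0.5, -1.9]
width: 0.0173
```

```bash
python3 - <<'E'
from h import *
np.set_printoptions(precision=4,suppress=True)
s=ctrl.read_state();im=ctrl.camera("wrist");cv2.imwrite("pics/w2.png",im[:,:,::-1]);np.save("s2.npy",s,allow_pickle=True)
x=R.from_quat(s["tool_rot"]).as_matrix();print(s["time_s"],s["tool_pos"],s["joint_pos"],"y yaw",np.arctan2(x[1,1],x[0,1]),s["ft_force"],s["width"])
E
```

```text
10.275 [ 0.5353 -0.0402  0.2067] [-0.2054  0.0527  1.8447 -0.0005  1.245   0.3585] y yaw -0.5637875485342398 [ 0.7591  0.4624 -1.9117] 0.017349227010564457
```

View pics/w2.png

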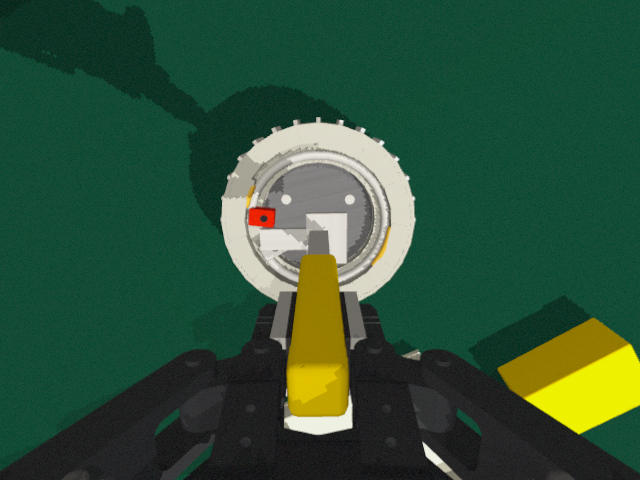

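The pick is held and its toe points left, with the tip at about (260,240). The red lug is at (262,216), its bead at (250,195), and the far bead at (382,245).

```bash
python3 - <<'E'
from h import *
from scipy.optimize import least_squares
np.set_printoptions(precision=4,suppress=True)
s=np.load("s2.npy",allow_pickle=True).item();im=cv2.imread("pics/w2.png")[:,:,::-1].copy();c=cam("wrist",s)
h=cv2.cvtColor(im,cv2.COLOR_RGB2HSV);g=cv2.inRange(h,(45,90,0),(95,255,255))
m=((g==0).astype(np.uint8)*255);m[290:]=0;m[:,:205]=0;m[:,430:]=0;m=cv2.morphologyEx(m,cv2.MORPH_OPEN,np.ones((9,9)))
cc=max(cv2.findContours(m,0,1)[0],key=cv2.contourArea)[:,0];cc=cc[(cc[:,1]<270)]
P=onz(c,cc,.06)[:,:2]
r=least_squares(lambda v:np.hypot(*(P-v[:2]).T)-v[2],[.535,-.04,.078],loss="soft_l1",f_scale=.001);print("outer",r.x,np.median(abs(r.fun)))
mr=mask(im,"red",(240,200,285,235));p=cent(mr);L=onz(c,p,.059)[0];y,x=np.nonzero(mr);print("lug px",p,x.min(),x.max(),y.min(),y.max(),"pos",L)
for n,b in (("bead",(235,180,262,215)),("far",(370,220,400,270))):
    z=np.zeros(im.shape[:2],np.uint8);z[b[1]:b[3],b[0]:b[2]]=1
    mb=cv2.inRange(h,(12,120,60),(28,255,255))*z;yy,xx=np.nonzero(mb);print(n,len(yy),cent(mb),xx.min(),xx.max(),yy.min(),yy.max(),onz(c,cent(mb),.061))
X=R.from_quat(s["tool_rot"]).as_matrix();t=s["tool_pos"]
toe=t-X[:,1]*.038;toe[2]=t[2]-.096;print("toe pred",toe,proj(c,toe+[0,0,.002]),"px measured on z",onz(c,[[260,240]],toe[2]+.002))
cv2.imwrite("pics/w2z.png",cv2.resize(im[140:290,230:400],None,fx=4.5,fy=4,interpolation=cv2.INTER_CUBIC)[:,:,::-1])
E
```

```text
outer [ 0.5334 -0.0415  0.0756] 0.00045249324364226434
lug px [261.5804 216.6138] 249 274 207 227 pos [ 0.4987 -0.0144  0.059 ]
bead 92 [249.6739 195.4022] 246 254 185 207 [[0.5011 0.0044 0.061 ]]
far 159 [381.805  247.3711] 371 390 226 265 [[ 0.5657 -0.0859  0.061 ]]
toe pred [ 0.5032 -0.0199  0.1107] [[260.3705 240.5979]] px measured on z [[ 0.5032 -0.0194  0.1127]]
```

View pics/w2z.png

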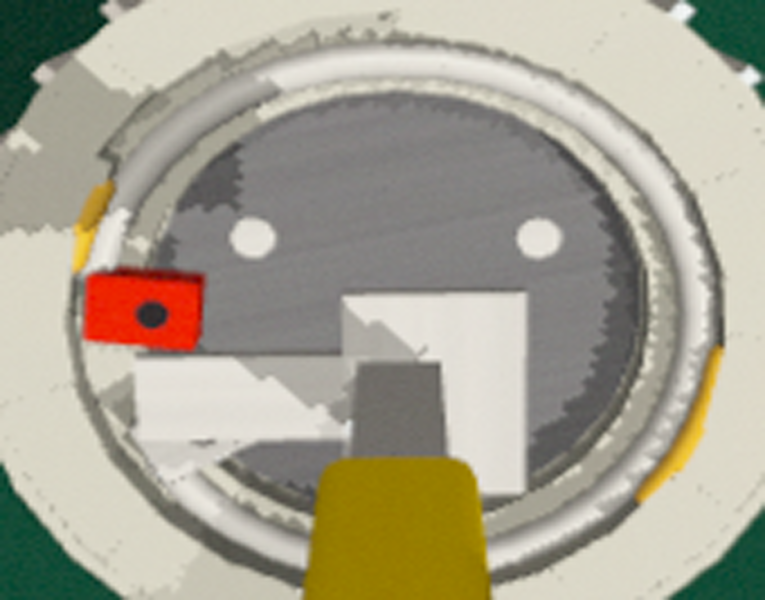

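The crop confirms the lug is clear of the toe, with the bead just clockwise of it. The lug's radius from the fitted lamp centre is 44 mm, against 43 expected. I'll turn slightly, back off 12 mm, lower, and check.

Call:
arm_command(
  series=[
    [0,-3.2,6.7,0,0],
    [0,0,0,0,0.103],
    [0,0,0,20,0],
    [0,0,0,20,0],
    [0,0,0,15,0],
    [0,0,0,7,0],
    [0,0,0,4,0],
    [0,0,0,0,0],
    [0,0,0,0,0],
  ],
)

```text
time_s: 11.45
tool_pos: [0.5401, -0.0464, 0.142]
tool_rot: [0.9, 0.436, 0.001, 0.0]
ft_force: [0.3, 0.6, -1.3]
width: 0.0176
```

```bash
cat > st.py <<'E'
from h import *
import sys
np.set_printoptions(precision=4,suppress=True)
s=ctrl.read_state();X=R.from_quat(s["tool_rot"]).as_matrix();t=s["tool_pos"]
print("t",round(s["time_s"],2),"tcp",t,"yyaw",round(np.arctan2(X[1,1],X[0,1]),3),"f",s["ft_force"],"tq",s["wrist_torque"],"w",s["width"],"q6",s["joint_pos"][5])
toe=t-X[:,1]*.038;toe[2]=t[2]-.096;lamp=np.array([.5334,-.0415,0]);u=np.array([-.786,.618,0]);v=np.array([-.618,-.786,0])
print("toe",toe,"radial",(toe-lamp)@u,"lat",(toe-lamp)@v,"sole",toe[2]-.002)
if len(sys.argv)>1:
    c=cam("wrist",s);im=ctrl.camera("wrist");cv2.imwrite(f"pics/{sys.argv[1]}.png",im[:,:,::-1]);np.save(sys.argv[1]+".npy",s,allow_pickle=True)
    b=list(map(int,sys.argv[2:6])) if len(sys.argv)>2 else [0,0,640,480]
    k=im[b[1]:b[3],b[0]:b[2]];f=min(800/k.shape[1],600/k.shape[0]);cv2.imwrite(f"pics/{sys.argv[1]}z.png",cv2.resize(k,None,fx=f,fy=f,interpolation=cv2.INTER_CUBIC)[:,:,::-1]);print("scale",f)
E
python3 st.py w3 150 80 450 305
```

```text
t 11.45 tcp [ 0.5401 -0.0464  0.142 ] yyaw -0.669 f [ 0.314   0.6086 -1.2551] tq [-0.0361 -0.0086 -0.0373] w 0.017574425942370096 q6 0.45379259438780223
toe [ 0.5103 -0.0228  0.046 ] radial 0.029694943083057073 lat -0.00041725369214064143 sole 0.04403669919494341
scale 2.6666666666666665
```

View pics/w3z.png

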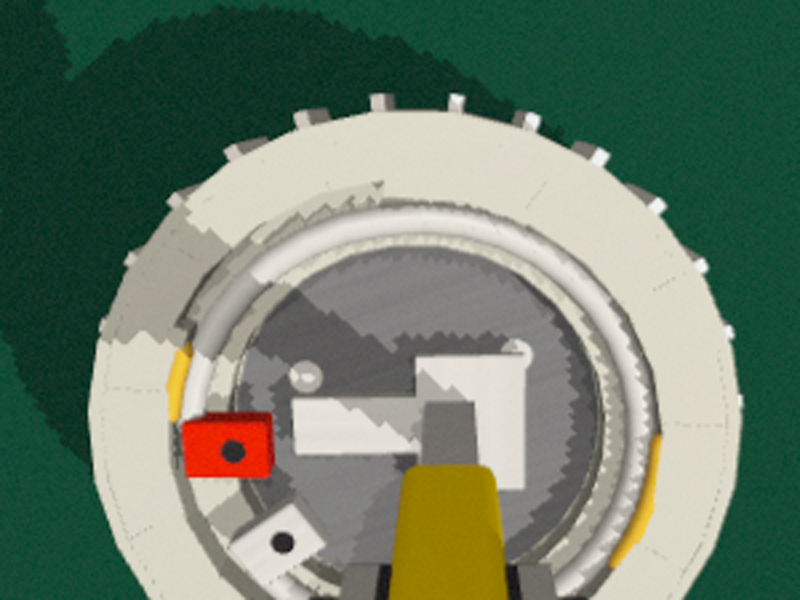

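```bash
python3 - <<'E'
from h import *
np.set_printoptions(precision=4,suppress=True)
s=np.load("w3.npy",allow_pickle=True).item();c=cam("wrist",s);f=lambda L:np.array(L)/2.6667+[150,80]
X=R.from_quat(s["tool_rot"]).as_matrix()
L=onz(c,f([(183,422),(272,418),(272,478),(186,475),(232,451)]),.059);T=onz(c,f([(292,399),(295,455)]),.048)
for n,a in(("lug",L),("toe",T)): print(n,a,"\n tool axes mm",(a-s["tool_pos"])@X*1e3)
E
```

```text
lug [[ 0.4948 -0.004   0.059 ]
 [ 0.5117 -0.0161  0.059 ]
 [ 0.5019 -0.0272  0.059 ]
 [ 0.4865 -0.0141  0.059 ]
 [ 0.499  -0.0164  0.059 ]] 
 tool axes mm [[  5.0924 -61.889   82.9611]
 [  6.066  -41.2298  82.988 ]
 [ -8.7522 -41.9882  82.978 ]
 [ -7.9998 -62.1959  82.9527]
 [ -2.0164 -50.9902  82.9706]]
toe [[ 0.5149 -0.0169  0.048 ]
 [ 0.5061 -0.0282  0.048 ]] 
 tool axes mm [[  7.4192 -38.1381  93.9927]
 [ -6.8969 -38.0504  93.9841]]
```

Call:
arm_command(
  series=[
    [0,-1.5,0,1.8,0],
    [0,0,-4,0,0],
    [0,0,-4,0,0],
    [0,0,-4,0,0],
    [0,0,0,0,0],
    [0,0,0,0,0],
  ],
)

```text
time_s: 12.25
tool_pos: [0.5293, -0.04, 0.1396]
tool_rot: [0.9, 0.436, 0.0, 0.0]
ft_force: [-0.2, 0.4, -1.0]
width: 0.0174
```

```bash
python3 st.py
```

```text
t 12.25 tcp [ 0.5293 -0.04    0.1396] yyaw -0.669 f [-0.1637  0.4362 -1.0251] tq [0.0284 0.0429 0.0101] w 0.017401039417082317 q6 0.4612724660854756
toe [ 0.4995 -0.0164  0.0436] radial 0.042140612126408246 lat 0.0012508379239490849 sole 0.04159977500368375
```

Call:
arm_command(
  series=[
    [0,0,0,-2,0],
    [0,0,0,-2,0],
    [0,0,0,-2,0],
    [0,0,0,-2,0],
    [0,0,0,0,0],
  ],
)

```text
time_s: 12.88
tool_pos: [0.5291, -0.0406, 0.147]
tool_rot: [0.9, 0.436, -0.0, 0.001]
ft_force: [2.3, -1.4, -7.0]
width: 0.0174
```

Call:
arm_command(
  series=[
    [0,0,0,-2,0],
    [0,0,0,-2,0],
    [0,0,0,0,0],
  ],
)

```text
time_s: 13.25
tool_pos: [0.5297, -0.0397, 0.1527]
tool_rot: [0.9, 0.436, 0.001, -0.0]
ft_force: [-0.6, 0.7, -2.6]
width: 0.0171
```

Call:
arm_command(
  series=[
    [0,0,0,-2,0],
    [0,0,0,-2,0],
    [0,0,0,0,0],
  ],
)

```text
time_s: 13.62
tool_pos: [0.5294, -0.04, 0.1558]
tool_rot: [0.9, 0.436, 0.0, 0.0]
ft_force: [-0.7, -0.0, -2.9]
width: 0.0172
```

```bash
python3 st.py w4 150 80 450 305
```

```text
t 13.62 tcp [ 0.5294 -0.04    0.1558] yyaw -0.669 f [-0.7341 -0.0127 -2.8852] tq [-0.0572  0.0103 -0.0161] w 0.017206733425375095 q6 0.4612485862223141
toe [ 0.4995 -0.0164  0.0598] radial 0.0421060526081773 lat 0.0012191137002288011 sole 0.05780393309748952
scale 2.6666666666666665
```

Call:
arm_command(
  series=[
    [0,0,0,2,0],
    [0,0,0,2,0],
    [0,0,0,2,0],
    [0,0,0,2,0],
    [0,0,0,1,0],
    [0,0,0,0,0],
  ],
)

```text
time_s: 14.42
tool_pos: [0.5292, -0.04, 0.1464]
tool_rot: [0.9, 0.436, -0.0, -0.0]
ft_force: [0.5, -0.0, -2.1]
width: 0.0172
```

```bash
python3 st.py w5 150 80 450 305
```

```text
t 14.43 tcp [ 0.5292 -0.04    0.1464] yyaw -0.669 f [ 0.4723 -0.0031 -2.1058] tq [ 0.037  -0.0283 -0.0171] w 0.01722665261635916 q6 0.4612830273156658
toe [ 0.4994 -0.0164  0.0504] radial 0.042227834127239884 lat 0.0013273397151536697 sole 0.0484382431762824
scale 2.6666666666666665
```

View pics/w5z.png

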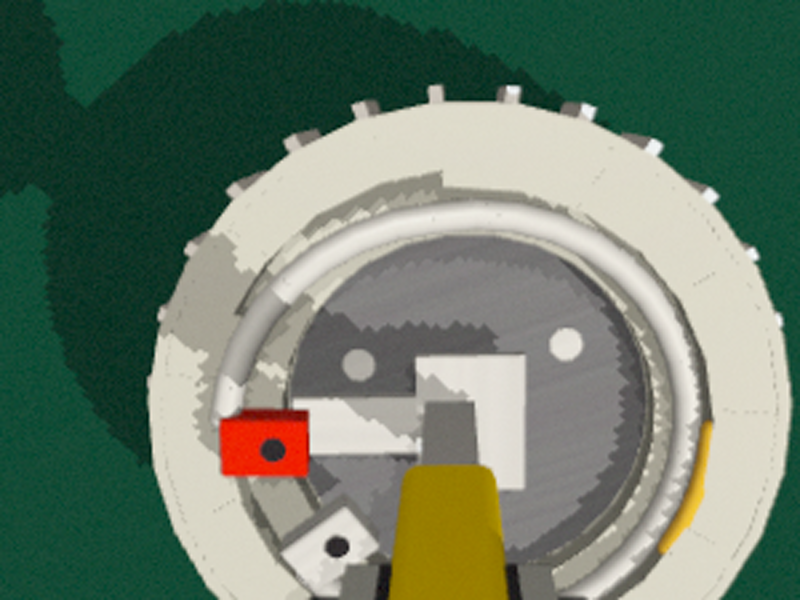

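The lug now sits over the bead on the rim (crop 222–308, 410–475), with the toe still under its inner edge. Next I'll withdraw the toe, raise the pick, and check that the lug stays up.

Call:
arm_command(
  series=[
    [0,0,4,0,0],
    [0,0,5,0,0],
    [0,0,6,0,0],
    [0,0,0,0,0],
    [0,0,0,0,0],
    [0,0,0,0,0],
    [0,0,0,-25,0],
    [0,0,0,-40,0],
    [0,0,0,0,0],
  ],
)

```text
time_s: 15.6
tool_pos: [0.5439, -0.0498, 0.2158]
tool_rot: [0.9, 0.436, 0.003, 0.003]
ft_force: [0.3, 0.7, -0.9]
width: 0.0173
```

```bash
python3 st.py w6 150 80 450 305;python3 - <<'E'
from h import *
np.set_printoptions(precision=4,suppress=True)
a=ctrl.camera("scene");b=ctrl.camera("side")
m1=mask(a,"red",(280,225,315,258));m2=mask(b,"red",(315,255,350,290));print("red lug",tri(cam("scene"),cent(m1),cam("side"),cent(m2)),cent(m1),cent(m2))
s=np.load("w6.npy",allow_pickle=True).item();im=cv2.imread("pics/w6.png")[:,:,::-1].copy();c=cam("wrist",s)
print("wrist",onz(c,cent(mask(im,"red",(150,80,450,305))),.067))
E
```

```text
t 15.6 tcp [ 0.5439 -0.0498  0.2158] yyaw -0.669 f [ 0.3019  0.7286 -0.9407] tq [-0.0224 -0.0626 -0.0181] w 0.017303957340866954 q6 0.44891038158916213
toe [ 0.5141 -0.0263  0.1198] radial 0.024573804959104117 lat -3.2819326030703376e-05 sole 0.11781805470371673
scale 2.6666666666666665
red lug (array([ 0.4972, -0.0142,  0.0661]), np.float64(0.0001861902608346138)) [298.8444 239.7556] [330.8641 269.2621]
wrist [[ 0.4963 -0.0125  0.067 ]]
```

The lug centre triangulates to z = 0.066 with the pick clear, so it stays up by itself. Next, the pick goes back to the caddy with its toe towards the robot, which keeps joint 6 in range.

Call:
arm_command(
  series=[
    [0,29.8,-36.4,0,0],
    [0,29.8,-36.4,0,0],
    [0,29.8,-36.4,0,0],
    [0,29.8,-36.4,0,0],
    [0,29.8,-36.4,0,0],
    [0,29.8,-36.4,0,0],
    [0,29.8,-36.4,0,0],
    [0,0,0,0,-0.1425],
    [0,0,0,0,-0.1425],
    [0,0,0,0,-0.1425],
    [0,0,0,0,-0.1425],
    [0,0,0,20,0],
    [0,0,0,0,0],
    [0,0,0,0,0],
  ],
)

```text
time_s: 17.5
tool_pos: [0.4699, 0.2721, 0.1906]
tool_rot: [0.741, 0.671, -0.001, -0.0]
ft_force: [0.5, 0.3, -1.6]
width: 0.0171
```

```bash
python3 st.py w7 180 80 480 305; python3 -c "
from h import *
s=ctrl.read_state();X=R.from_quat(s['tool_rot']).as_matrix();print(X.T@(np.array([.4735,.2723,.103])-s['tool_pos'])*1e3)"
```

```text
t 17.5 tcp [0.4699 0.2721 0.1906] yyaw -0.099 f [ 0.5096  0.3457 -1.6463] tq [0.0026 0.0237 0.0308] w 0.017057360230055007 q6 0.49472086832069534
toe [0.4321 0.2759 0.0946] radial 0.27577906157236987 lat -0.18682101852147637 sole 0.09260843895516216
scale 2.6666666666666665
[ 0.30790374  3.15798488 88.32732237]
```

View pics/w7z.png

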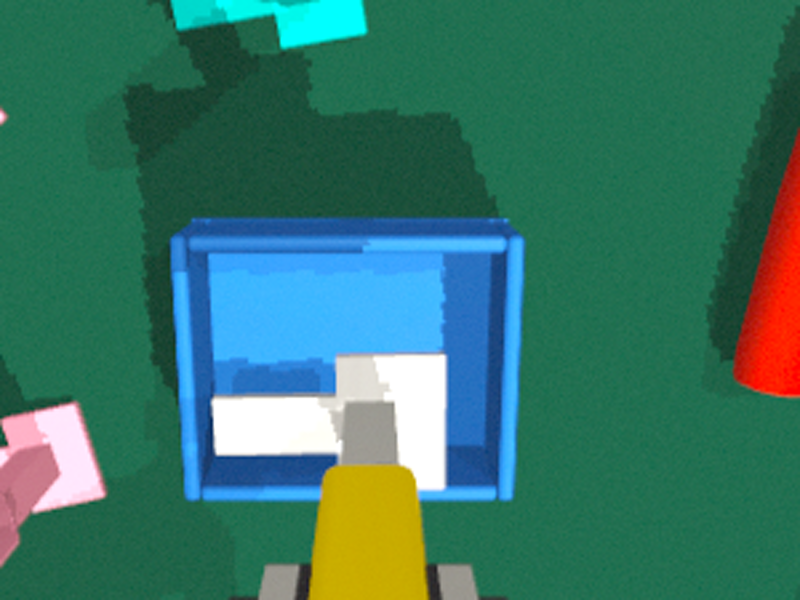

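The foot is aligned inside the caddy outline. I'll lower it.

Call:
arm_command(
  series=[
    [0,0,3,20,0],
    [0,0,0,25,0],
    [0,0,0,25,0],
    [0,0,0,12,0],
    [0,0,0,3,0],
    [0,0,0,2,0],
    [0,0,0,0,0],
  ],
)

```text
time_s: 18.42
tool_pos: [0.4742, 0.2724, 0.1055]
tool_rot: [0.741, 0.671, 0.001, 0.0]
ft_force: [-0.9, 0.4, -1.2]
width: 0.0172
```

Call:
arm_command(
  series=[
    [0,0,0,1,0],
    [0,0,0,1,0],
    [0,0,0,1,0],
    [0,0,0,0,0],
  ],
)

```text
time_s: 18.92
tool_pos: [0.4741, 0.2724, 0.1028]
tool_rot: [0.741, 0.671, 0.001, 0.0]
ft_force: [-1.1, -0.5, 5.0]
width: 0.0174
```

Call:
arm_command(
  series=[
    [60,0,0,0,0],
    [60,0,0,0,0],
    [60,0,0,0,0],
    [60,0,0,-30,0],
    [60,0,0,-45,0],
    [60,0,0,-42,0],
    [60,0,0,0,-0.16],
    [60,0,0,0,-0.16],
    [60,0,0,0,-0.16],
    [60,0,0,0,-0.16],
    [60,0,0,0,-0.16],
    [60,0,0,0,-0.16],
    [60,0,0,0,-0.16],
    [60,0,0,0,-0.16],
    [60,-44.8,-89.4,0,0],
  ],
)

```text
out of range: row 15 has -89.4, outside -62.5 to 62.5
```

Call:
arm_command(
  series=[
    [60,0,0,0,0],
    [60,0,0,0,0],
    [60,0,0,0,0],
    [60,0,0,-30,0],
    [60,0,0,-45,0],
    [60,0,0,-42,0],
    [60,0,0,0,-0.16],
    [60,0,0,0,-0.16],
    [60,0,0,0,-0.16],
    [60,0,0,0,-0.16],
    [60,0,0,0,-0.16],
    [60,0,0,0,-0.16],
    [60,0,0,0,-0.16],
    [60,0,0,0,-0.16],
  ],
)

```text
time_s: 20.68
tool_pos: [0.4733, 0.272, 0.2182]
tool_rot: [0.191, 0.982, -0.0, -0.0]
ft_force: [1.3, 0.2, 0.4]
width: 0.0514
```

Call:
arm_command(
  series=[
    [60,-22.4,-44.7,0,0],
    [60,-22.4,-44.7,0,0],
    [60,-22.4,-44.7,0,0],
    [60,-22.4,-44.7,0,0],
    [60,-22.4,-44.7,0,0],
    [60,-22.4,-44.7,0,0],
    [60,0,0,0,0],
    [60,0,0,20,0],
    [60,0,0,20,0],
    [60,0,0,0,0],
    [60,0,0,0,0],
  ],
)

```text
time_s: 22.05
tool_pos: [0.4962, -0.0265, 0.1791]
tool_rot: [0.193, 0.981, 0.0, 0.0]
ft_force: [-0.1, 1.1, 0.4]
width: 0.0513
```

```bash
python3 st.py w8 170 130 470 355; python3 - <<'E'
from h import *
np.set_printoptions(precision=4,suppress=True)
a=ctrl.camera("scene");b=ctrl.camera("side");S=cam("scene");D=cam("side")
p,q=cent(mask(a,"yellow",(380,230,440,300))),cent(mask(b,"yellow",(255,125,295,185)));print("pick handle",p,q,tri(S,p,D,q))
cv2.imwrite("pics/sc8.png",np.hstack([cv2.resize(a[215:315,240:340],None,fx=4,fy=4,interpolation=cv2.INTER_CUBIC),cv2.resize(b[235:335,307:407],None,fx=4,fy=4,interpolation=cv2.INTER_CUBIC)])[:,:,::-1])
E
```

```text
t 22.05 tcp [ 0.4962 -0.0265  0.1791] yyaw 1.182 f [-0.1358  1.1159  0.4456] tq [ 0.0408 -0.0179 -0.0513] w 0.051292105276491064 q6 -1.3766976235327708
toe [ 0.4818 -0.0616  0.0831] radial 0.028111820874031544 lat 0.047705977124827784 sole 0.08107442944214144
scale 2.6666666666666665
pick handle [410.2381 267.9286] [274.5316 155.7986] (array([0.4759, 0.2737, 0.112 ]), np.float64(0.000950925398769409))
```

View pics/w8z.png

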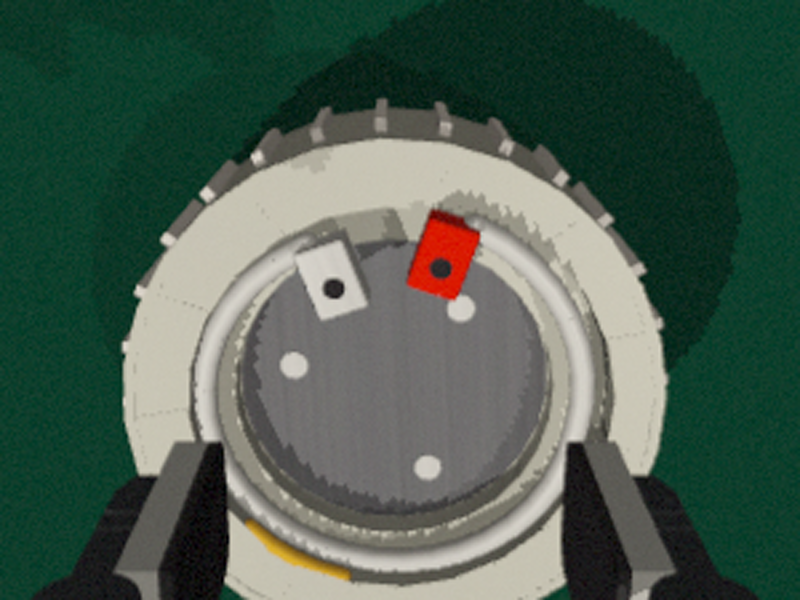

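The view shows the red lug up (dot at crop (440,268)) and the plain lug at crop (334,288). The fingers stand at ±25 mm, and the pick handle triangulates standing in the caddy. I'll triangulate both lug dots from w5 and w8.

```bash
python3 - <<'E'
from h import *
np.set_printoptions(precision=4,suppress=True)
L=lambda n:(cam("wrist",np.load(n+".npy",allow_pickle=True).item()),cv2.imread(f"pics/{n}.png"))
def dot(im,p):
    x,y=map(int,p);g=cv2.resize(cv2.cvtColor(im[y-6:y+7,x-6:x+7],cv2.COLOR_BGR2GRAY)+0,None,fx=4,fy=4,interpolation=cv2.INTER_CUBIC)
    im2=im[y-6:y+7,x-6:x+7].max(2).astype(float);w=np.clip(110-im2,0,None);yy,xx=np.mgrid[y-6:y+7,x-6:x+7]
    w[np.hypot(xx-p[0],yy-p[1])>4.5]=0
    return np.array([(w*xx).sum(),(w*yy).sum()])/w.sum()
c5,i5=L("w5");c8,i8=L("w8");c3,i3=L("w3")
f=lambda a,o:np.array(a)/2.66667+o
s8=np.load("w8.npy",allow_pickle=True).item();X=R.from_quat(s8["tool_rot"]).as_matrix()
for n,a,b,d in(("plain",(337,547),(334,288),(283,542)),("red",(272,450),(440,268),(232,451))):
    p,q=dot(i5,f(a,[150,80])),dot(i8,f(b,[170,130]));r=tri(c5,p,c8,q);print(n,p,q,r,"tool mm",X.T@(r[0]-s8["tool_pos"])*1e3)
    p=dot(i3,f(d,[150,80]));print("  before, w3 @z.059",onz(c3,p,.059))
for z in(.056,.06,.064):print(z,onz(c8,f([(320,320),(368,303),(295,252)],[170,130]),z)@np.eye(3))
cor=onz(c8,f([(408,285),(458,300),(433,218),(480,232)],[170,130]),.068);print("red corners tool",(cor-s8["tool_pos"])@X*1e3)
cor=onz(c8,f([(320,320),(368,303),(295,252),(345,233)],[170,130]),.062);print("plain corners tool",(cor-s8["tool_pos"])@X*1e3)
E
```

```text
plain [276.1171 284.8496] [294.8822 237.9115] (array([ 0.4932, -0.0426,  0.0652]), np.float64(3.553191655611326e-05)) tool mm [ -3.2968 -16.0915 113.8487]
  before, w3 @z.059 [[ 0.4942 -0.0405  0.059 ]]
red [252.0316 248.4326] [335.0359 230.3844] (array([ 0.4982, -0.0143,  0.0673]), np.float64(6.169714877679008e-05)) tool mm [  2.8652  11.9535 111.7501]
  before, w3 @z.059 [[ 0.5003 -0.0158  0.059 ]]
0.056 [[ 0.5029 -0.0512  0.056 ]
 [ 0.5034 -0.0371  0.056 ]
 [ 0.4826 -0.0497  0.056 ]]
0.06 [[ 0.5017 -0.0504  0.06  ]
 [ 0.5022 -0.0365  0.06  ]
 [ 0.4817 -0.0489  0.06  ]]
0.064 [[ 0.5006 -0.0496  0.064 ]
 [ 0.501  -0.0359  0.064 ]
 [ 0.4808 -0.0481  0.064 ]]
red corners tool [[ -1.6484   3.6119 111.0768]
 [ -5.7558  16.6984 111.0842]
 [ 16.2514   9.9007 111.0677]
 [ 12.5743  21.974  111.0745]]
plain corners tool [[-13.412  -19.9402 117.0757]
 [ -8.5861  -6.985  117.0774]
 [  5.5806 -26.122  117.0614]
 [ 10.7496 -12.8721 117.0629]]
```

The plain lug's end rose too: its top is at about 0.065 and the red lug's at about 0.068. The red lug's end faces (radial, 20 mm apart) stand 7 mm over the rim and line up with the ring's centre, so I'll grip that lug radially. The tool centre goes 3.5 mm towards the slit to clear the bead and the wire.

Call:
arm_command(
  series=[
    [42,0,0,0,0.171],
    [42,0,0,0,0.171],
    [42,0,0,0,0.171],
    [42,0,0,0,0.171],
    [42,0,0,0,0.171],
    [42,0,0,0,0.171],
    [42,0,0,0,0.171],
    [42,0,0,0,0.171],
    [42,0,0,0,0.171],
    [42,0,0,0,0.171],
    [42,0,0,0,0.171],
    [42,7.3,-9,0,0],
    [42,0,0,45,0],
    [42,0,0,40,0],
    [42,0,0,15,0],
    [42,0,0,0,0],
    [42,0,0,0,0],
  ],
)

```text
time_s: 24.32
tool_pos: [0.4954, -0.0158, 0.0803]
tool_rot: [0.907, 0.422, 0.001, 0.001]
ft_force: [-0.2, -0.5, 0.8]
width: 0.0357
```

```bash
python3 st.py w9 150 100 450 325; python3 - <<'E'
from h import *
np.set_printoptions(precision=4,suppress=True)
s=np.load("w9.npy",allow_pickle=True).item();c=cam("wrist",s);im=cv2.imread("pics/w9.png")[:,:,::-1].copy();X=R.from_quat(s["tool_rot"]).as_matrix()
m=mask(im,"red");n=max(cv2.findContours(m,0,2)[0],key=cv2.contourArea);b=cv2.boxPoints(cv2.minAreaRect(n));print(b,cv2.contourArea(n))
print("lug corners in tool",(onz(c,b,.0675)-s["tool_pos"])@X*1e3)
E
```

```text
t 24.32 tcp [ 0.4954 -0.0158  0.0803] yyaw -0.699 f [-0.1502 -0.5006  0.8377] tq [-0.0348 -0.0052 -0.0373] w 0.035668929478126554 q6 0.5254998541363629
toe [ 0.4663  0.0086 -0.0157] radial 0.08373354691360832 lat 0.0020848284451889455 sole -0.017730360743733686
scale 2.6666666666666665
[[294. 271.]
 [338. 271.]
 [338. 307.]
 [294. 307.]] 1430.0
lug corners in tool [[ 12.387  -11.0273  12.7594]
 [ 12.3753   8.2159  12.8147]
 [ -5.1272   8.5014  12.7853]
 [ -5.1098 -11.3444  12.7283]]
```

View pics/w9z.png

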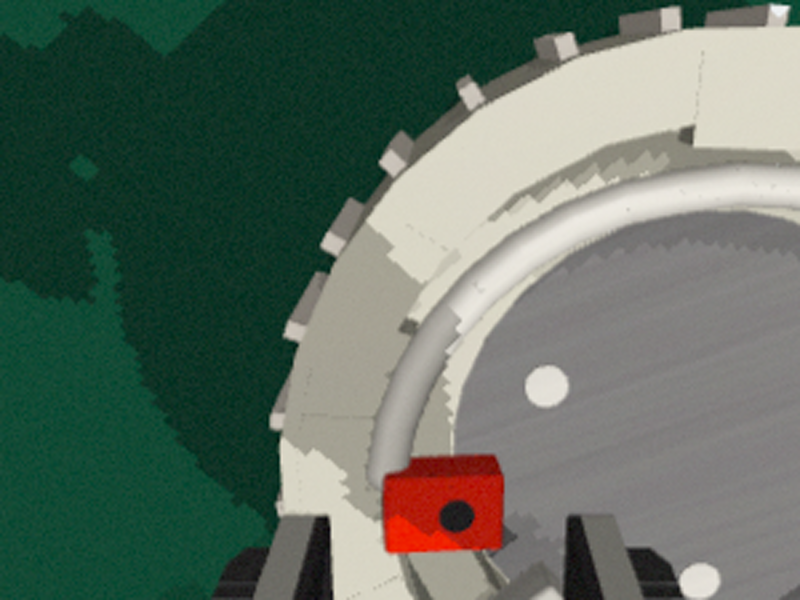

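The lug is framed squarely between the fingertips. The plain lug's corner, at about crop (545,565), comes near the inner finger, so I'll compute that clearance.

```bash
python3 - <<'E'
from h import *
np.set_printoptions(precision=1,suppress=True)
s=np.load("w9.npy",allow_pickle=True).item();c=cam("wrist",s);X=R.from_quat(s["tool_rot"]).as_matrix()
f=lambda L:np.array(L)/2.66667+[150,100]
for n,p in(("plain corner",(545,564)),("wire outer@lug",(368,485)),("red TL top",(386,472)),("red BL",(386,551)),("red BR",(502,547)),("red TR",(500,475))):
    for z in(.060,.0645,.0675): print(n,z,((onz(c,f(p),z)-s["tool_pos"])@X*1e3)[0][:2],end=" ")
    print()
c8=cam("wrist",np.load("w8.npy",allow_pickle=True).item());g=lambda L:np.array(L)/2.66667+[170,130]
r=tri(c,f((545,564)),c8,g((368,303)));print(r[0]*1e3,r[1]*1e3,"tool",X.T@(r[0]-s["tool_pos"])*1e3)
r=tri(c,f((502,547)),c8,g((408,285)));print(r[0]*1e3,r[1]*1e3,"red inner-slit corner tool",X.T@(r[0]-s["tool_pos"])*1e3)
im=cv2.imread("pics/w9.png");print(im[305:320,345:372].max(2))
E
```

```text
plain corner 0.06 [-11.5  16.8] plain corner 0.0645 [-9.  16.3] plain corner 0.0675 [-7.4 16. ] 
wire outer@lug 0.06 [  3.9 -14.4] wire outer@lug 0.0645 [  5.9 -14. ] wire outer@lug 0.0675 [  7.2 -13.8] 
red TL top 0.06 [  6.3 -11.2] red TL top 0.0645 [  8.2 -10.9] red TL top 0.0675 [  9.5 -10.7] 
red BL 0.06 [ -8.9 -11.5] red BL 0.0645 [ -6.5 -11.2] red BL 0.0675 [ -4.9 -11. ] 
red BR 0.06 [-8.1  9. ] red BR 0.0645 [-5.8  8.8] red BR 0.0675 [-4.2  8.6] 
red TR 0.06 [5.7 8.5] red TR 0.0645 [7.7 8.2] red TR 0.0675 [9.  8.1] 
[501.8 -36.1  61.4] 2.822701304524294 tool [-11.4  17.9  18.9]
[499.7 -24.4  68.5] 0.6456231188252428 red inner-slit corner tool [-3.8  8.8 11.8]
[[114 115 115 114 115 114 116 117 118 115 117 115 113 115 117 124 111  51
   24  22  20  30  29  28  25  35 102]
 [112 113 119 115 115 115 117 118 119 117 116 115 116 116 126 131 114  53
   26  17  25  24  24  30  31  28  75]
 [116 115 116 113 114 114 117 115 116 115 117 115 115 116 119 131 114  54
   23  21  22  22  29  26  30  31  64]
 [114 115 115 114 117 114 113 113 117 116 117 116 117 117 114 119  95  46
   28  19  
[... 571 characters left out ...]
  19  27  28  30  30]
 [102 110 104  99  96  94  95  97  95  90 100 102 112 115 118 127  81  32
   13  24  29  25  22  25  28  26  30]
 [100 103  99  96  96  97  96  99  95  93  96 100 102 115 116 119  71  28
   21  28  22  17  24  26  31  24  25]
 [ 99 101  99  95 100 100  96 101 103  95  99 105 103 103 112 112  65  25
   22  27  32  29  21  24  25  30  28]
 [ 97  96  98 100  99 102 102 103 103  99  96 103 107 103 105 112  67  27
   23  21  17  23  22  17  28  24  30]
 [100  97  99  96 100 101 103 104 103 100  93 102 108 107 103 112  74  24
   27  26  18  20  31  24  23  33  29]
 [ 99  99 102 102 104 103 106 103 103 102 107 112 111 104 105 107  59  27
   27  20  29  23  21  23  22  22  26]]
```

Call:
arm_command(
  series=[
    [40,1,-1.3,0,-0.06],
    [40,0,0,8,0],
    [40,0,0,5,0],
    [40,0,0,2,0],
    [40,0,0,1,0],
    [40,0,0,0,0],
  ],
)

```text
time_s: 25.12
tool_pos: [0.4933, -0.0141, 0.0624]
tool_rot: [0.894, 0.449, -0.0, -0.0]
ft_force: [-0.0, -0.5, 0.4]
width: 0.0343
```

Call:
arm_command(
  series=[
    [40,1,1.2,0.8,0],
    [40,0,0,0,0],
    [0,0,0,0,0],
    [0,0,0,0,0],
    [0,0,0,0,0],
    [0,0,0,0,0],
    [0,0,0,0,0],
  ],
)

```text
time_s: 26.0
tool_pos: [0.4953, -0.014, 0.0621]
tool_rot: [0.894, 0.449, 0.0, 0.0]
ft_force: [1.8, 0.5, 3.8]
width: 0.0179
```

```bash
python3 st.py
```

```text
t 26.0 tcp [ 0.4953 -0.014   0.0621] yyaw -0.64 f [1.7977 0.4977 3.7577] tq [0.2994 0.0186 0.0042] w 0.017854330711779064 q6 0.4698027916359011
toe [ 0.4649  0.0087 -0.0339] radial 0.08490239005735976 lat 0.0028896658825244476 sole -0.03593103709426633
```

Call:
arm_command(
  series=[
    [0,0,0,-2,0],
    [0,0,0,-2,0],
    [0,0,0,-2,0],
    [0,0,0,-2,0],
    [0,0,0,0,0],
  ],
)

```text
time_s: 26.62
tool_pos: [0.4948, -0.0142, 0.0698]
tool_rot: [0.894, 0.449, -0.0, 0.0]
ft_force: [-0.7, 0.1, -1.2]
width: 0.0181
```

```bash
python3 st.py w10; python3 - <<'E'
from h import *
np.set_printoptions(precision=4,suppress=True)
a=ctrl.camera("scene");b=ctrl.camera("side")
m1=mask(a,"red",(280,215,315,258));m2=mask(b,"red",(315,245,350,290));print((m1>0).sum(),(m2>0).sum())
print("red lug",tri(cam("scene"),cent(m1),cam("side"),cent(m2)))
E
```

```text
t 26.62 tcp [ 0.4948 -0.0142  0.0698] yyaw -0.64 f [-0.7199  0.0555 -1.183 ] tq [0.0993 0.1139 0.0027] w 0.01810523408664842 q6 0.47000032001350367
toe [ 0.4643  0.0085 -0.0262] radial 0.08517107629785632 lat 0.003430019076839123 sole -0.02817083356602229
scale 1.25
37 72
red lug (array([ 0.4939, -0.0123,  0.0724]), np.float64(0.0019537270658764342))
```

Call:
arm_command(
  series=[
    [0,0,0,-2,0],
    [0,0,0,-2,0],
    [0,0,0,-2,0],
    [0,0,0,0,0],
  ],
)

```text
time_s: 27.28
tool_pos: [0.4952, -0.0141, 0.076]
tool_rot: [0.894, 0.449, 0.0, 0.0]
ft_force: [0.3, -0.1, -1.4]
width: 0.018
```

Call:
arm_command(
  series=[
    [0,-0.5,-2,0,0],
    [0,-0.5,-2,0,0],
    [0,0,0,0,0],
  ],
)

```text
time_s: 27.65
tool_pos: [0.4907, -0.0123, 0.0755]
tool_rot: [0.894, 0.449, -0.0, -0.0]
ft_force: [0.6, 0.6, -2.4]
width: 0.0183
```

Call:
arm_command(
  series=[
    [0,-0.5,-2,-1,0],
    [0,-0.5,-2,-1,0],
    [0,0,0,0,0],
  ],
)

```text
time_s: 28.02
tool_pos: [0.4872, -0.0108, 0.0778]
tool_rot: [0.894, 0.449, 0.0, 0.0]
ft_force: [0.4, -0.5, -2.1]
width: 0.0182
```

Call:
arm_command(
  series=[
    [0,0,-1,-3,0],
    [0,0,-1,-3,0],
    [0,0,0,-4,0],
    [0,0,0,-4,0],
    [0,0,0,0,0],
  ],
)

```text
time_s: 28.65
tool_pos: [0.4862, -0.0098, 0.0923]
tool_rot: [0.894, 0.449, 0.001, 0.0]
ft_force: [-0.1, -0.8, -2.1]
width: 0.0179
```

Call:
arm_command(
  series=[
    [0,0,0,-5,0],
    [0,0,0,-5,0],
    [0,0,0,-5,0],
    [0,0,0,-5,0],
    [0,0,0,-5,0],
    [0,0,0,0,0],
  ],
)

```text
time_s: 29.4
tool_pos: [0.4862, -0.0097, 0.1173]
tool_rot: [0.894, 0.449, 0.001, 0.0]
ft_force: [0.6, -0.8, -1.0]
width: 0.0182
```

```bash
python3 st.py; python3 - <<'E'
from h import *
np.set_printoptions(precision=4,suppress=True)
a=ctrl.camera("scene");b=ctrl.camera("side")
cv2.imwrite("pics/sc11.png",np.hstack([cv2.resize(a[180:310,210:340],(400,400),interpolation=cv2.INTER_CUBIC),cv2.resize(b[215:345,290:420],(400,400),interpolation=cv2.INTER_CUBIC)])[:,:,::-1])
E
```

```text
t 29.4 tcp [ 0.4862 -0.0097  0.1173] yyaw -0.64 f [ 0.6009 -0.8343 -0.9738] tq [ 0.0436  0.0865 -0.0476] w 0.01823491358280992 q6 0.475526216653315
toe [0.4557 0.0129 0.0213] radial 0.09473196949362576 lat 0.005231457815794833 sole 0.019330712160596744
```

View pics/sc11.png

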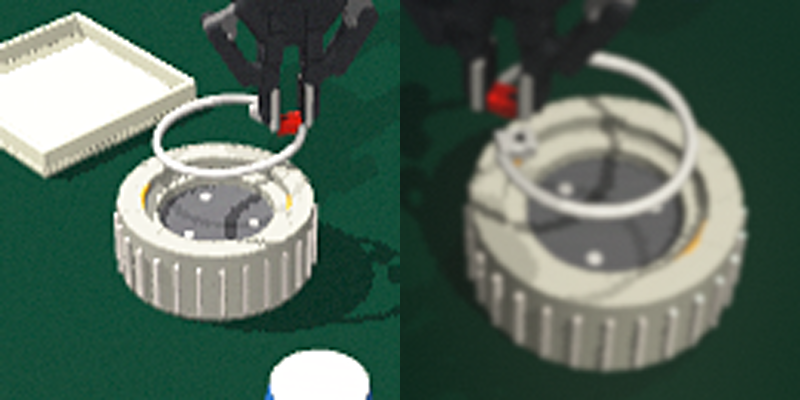

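The ring hangs clear of the lamp and nearly level, gripped by the red lug. Next I'll locate the tray more precisely from both views.

```bash
python3 - <<'E'
from h import *
np.set_printoptions(precision=4,suppress=True)
a=cv2.imread("pics/scene0.png")[:,:,::-1].copy();b=cv2.imread("pics/side0.png")[:,:,::-1].copy();S=cam("scene");D=cam("side")
m=mask(b,"white",(280,370,450,480));c=cv2.convexHull(max(cv2.findContours(m,0,2)[0],key=cv2.contourArea));ap=cv2.approxPolyDP(c,4,True)[:,0];print("side",ap,"\n",onz(D,ap,.025))
m=mask(a,"white",(180,178,278,238));c=cv2.convexHull(max(cv2.findContours(m,0,2)[0],key=cv2.contourArea));ap=cv2.approxPolyDP(c,1.5,True)[:,0];print("scene",ap,"\n",onz(S,ap,.025),"\n",onz(S,ap,0))
E
```

```text
side [[404 382]
 [439 479]
 [308 479]
 [295 405]] 
 [[ 0.54   -0.2294  0.025 ]
 [ 0.5239 -0.3703  0.025 ]
 [ 0.3606 -0.3144  0.025 ]
 [ 0.3731 -0.2111  0.025 ]]
scene [[273 213]
 [223 236]
 [189 213]
 [186 204]
 [235 184]
 [272 205]] 
 [[ 0.399  -0.186   0.025 ]
 [ 0.5623 -0.2086  0.025 ]
 [ 0.5447 -0.3565  0.025 ]
 [ 0.5191 -0.3981  0.025 ]
 [ 0.3523 -0.3765  0.025 ]
 [ 0.37   -0.2158  0.025 ]] 
 [[ 0.3696 -0.2131  0.    ]
 [ 0.5379 -0.2364  0.    ]
 [ 0.5198 -0.3889  0.    ]
 [ 0.4933 -0.4318  0.    ]
 [ 0.3213 -0.4095  0.    ]
 [ 0.3396 -0.2438  0.    ]]
```

Call:
arm_command(
  series=[
    [0,0,0,-10,0],
    [0,-13,5,0,0],
    [0,-26,9.8,0,0],
    [0,-26,9.8,0,0],
    [0,-26,9.8,0,0],
    [0,-26,9.8,0,0],
    [0,-26,9.8,0,0],
    [0,-26,9.8,0,0],
    [0,-26,9.8,0,0],
    [0,-26,9.8,0,0],
    [0,-26,9.8,0,0],
    [0,-13,5,0,0],
    [0,0,0,20,0],
    [0,0,0,20,0],
    [0,0,0,20,0],
    [0,0,0,0,0],
    [0,0,0,0,0],
  ],
)

```text
time_s: 31.62
tool_pos: [0.4095, -0.2771, 0.0673]
tool_rot: [0.894, 0.449, 0.0, 0.0]
ft_force: [0.6, -0.8, -1.9]
width: 0.0182
```

```bash
python3 st.py w12; python3 - <<'E'
from h import *
a=ctrl.camera("scene");b=ctrl.camera("side");im=cv2.imread("pics/w12.png")[:,:,::-1]
cv2.imwrite("pics/sc12.png",np.hstack([cv2.resize(a[150:250,175:295],(400,333),interpolation=cv2.INTER_CUBIC),cv2.resize(im,(400,333))])[:,:,::-1])
E
```

```text
t 31.62 tcp [ 0.4095 -0.2771  0.0673] yyaw -0.64 f [ 0.5915 -0.803  -1.9248] tq [ 0.0259  0.1296 -0.0067] w 0.0182067616362851 q6 -0.09719195866760649
toe [ 0.379  -0.2544 -0.0287] radial -0.010256048596849253 lat 0.2627747631669348 sole -0.030670350105594213
scale 1.25
```

View pics/sc12.png

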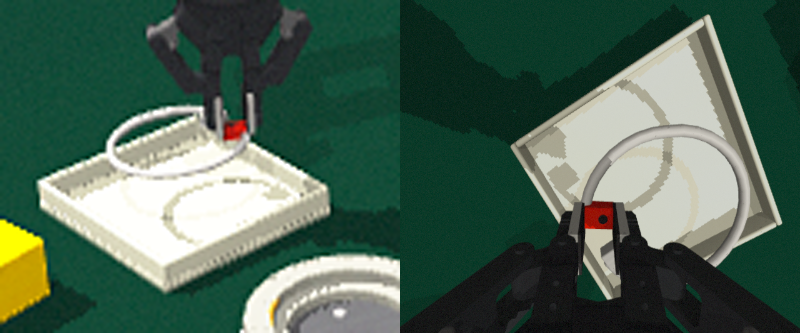

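The ring hangs over the tray, but in the wrist view it looks off centre. I'll compute the ring and tray centres from the visible corners and ring edge points.

```bash
python3 - <<'E'
from h import *
np.set_printoptions(precision=4,suppress=True)
s=np.load("w12.npy",allow_pickle=True).item();c=cam("wrist",s);X=R.from_quat(s["tool_rot"]).as_matrix()
g=lambda L:(np.array(L)-[400,0])/[.625,.69375]
T=onz(c,g([(514,147),(709,17),(779,223)]),.025);print("tray corners",T,np.linalg.norm(T[1]-T[0]),np.linalg.norm(T[2]-T[1]));tc=(T[0]+T[2])/2
P=onz(c,g([(585,190),(606,152),(668,125),(727,147),(749,190),(735,240)]),.068)[:,:2]
A=np.c_[2*P,np.ones(len(P))];v=np.linalg.lstsq(A,(P**2).sum(1),rcond=None)[0];r=np.sqrt(v[2]+v[:2]@v[:2]);print("tray",tc,"ring",v[:2],r)
d=np.r_[tc[:2]-v[:2],0];print("shift tool",X.T@d*1e3)
E
```

```text
tray corners [[ 0.3741 -0.2112  0.025 ]
 [ 0.5384 -0.2302  0.025 ]
 [ 0.5174 -0.3941  0.025 ]] 0.16533750178607642 0.16522485518290056
tray [ 0.4458 -0.3026  0.025 ] ring [ 0.4445 -0.3014] 0.05393971975259597
shift tool [-0.188   1.7543  0.0014]
```

Call:
arm_command(
  series=[
    [0,0,1.5,20,0],
    [0,0,0,18,0],
    [0,0,0,8,0],
    [0,0,0,4,0],
    [0,0,0,2,0],
    [0,0,0,2,0],
    [0,0,0,0,0],
  ],
)

```text
time_s: 32.65
tool_pos: [0.411, -0.2782, 0.0134]
tool_rot: [0.894, 0.449, 0.0, 0.001]
ft_force: [-0.6, 0.1, 2.4]
width: 0.0178
```

Call:
arm_command(
  series=[
    [0,0,0,1,0],
    [0,0,0,1,0],
    [0,0,0,0,0],
  ],
)

```text
time_s: 33.02
tool_pos: [0.4105, -0.2779, 0.0106]
tool_rot: [0.894, 0.449, 0.0, 0.0]
ft_force: [0.4, -0.4, -0.3]
width: 0.0177
```

Call:
arm_command(
  series=[
    [0,0,0,1,0],
    [0,0,0,0,0],
  ],
)

```text
time_s: 33.28
tool_pos: [0.4105, -0.2778, 0.0096]
tool_rot: [0.894, 0.449, 0.0, 0.0]
ft_force: [0.7, 0.7, 0.4]
width: 0.018
```

Call:
arm_command(
  series=[
    [0,0,0,1,0],
    [0,0,0,0,0],
    [40,0,0,0,0],
    [40,0,0,0,0],
    [40,0,0,0,0],
    [40,0,0,-8,0],
    [40,0,0,-25,0],
    [40,0,0,-50,0],
    [40,0,0,-50,0],
    [40,0,0,0,0],
    [40,0,0,0,0],
  ],
)

```text
time_s: 34.65
tool_pos: [0.4101, -0.2775, 0.1418]
tool_rot: [0.894, 0.449, 0.0, 0.0]
ft_force: [-0.0, 0.4, 0.3]
width: 0.034
```

```bash
python3 st.py w13; python3 - <<'E'
from h import *
np.set_printoptions(precision=4,suppress=True)
a=ctrl.camera("scene");b=ctrl.camera("side");im=cv2.imread("pics/w13.png")[:,:,::-1]
p,q=cent(mask(a,"yellow",(380,230,440,300))),cent(mask(b,"yellow",(255,125,295,185)));print("pick handle",tri(cam("scene"),p,cam("side"),q))
cv2.imwrite("pics/fin.png",np.hstack([cv2.resize(a[160:340,180:440],(433,300),interpolation=cv2.INTER_CUBIC),cv2.resize(im,(367,300))])[:,:,::-1])
s=np.load("w13.npy",allow_pickle=True).item();c=cam("wrist",s);print("tray centre px in wrist",proj(c,[.4458,-.3026,.005]))
E
```

```text
t 34.65 tcp [ 0.4101 -0.2775  0.1418] yyaw -0.64 f [-0.0402  0.3983  0.2606] tq [-0.023   0.0217  0.0203] w 0.03399216099469771 q6 -0.09671635620905232
toe [ 0.3797 -0.2548  0.0458] radial -0.01099542004546511 lat 0.26268307450811423 sole 0.043772074797812255
scale 1.25
pick handle (array([0.4637, 0.2594, 0.0917]), np.float64(0.018601395658904264))
tray centre px in wrist [[376.4234 221.6848]]
```

View pics/fin.png

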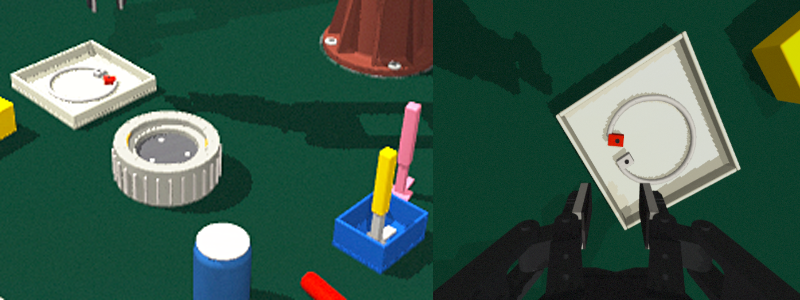

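The ring lies flat in the middle of the tray and the pick stands in the caddy. The pick's triangulation disagreed this time, with an 18 mm ray gap, probably because the arm blocks the side camera; the scene view shows it upright.

```bash
python3 -c "
from plant import ctrl
print(ctrl.hand_in())"
```

```text
the job is handed in; nothing more can be done
None
```

I handed the job in at about 35 s, and my last views show every step done; the hand-in reported no verdict.

- **Prying:** the pick's toe lifted the red lug, and the wrist force fell from 7 N to under 3 N as it snapped past the bead. With the pick withdrawn, the lug's centre measured z ≈ 0.066 m, up from 0.056, so it stayed up by itself.
- **Pick:** I stood it back in the caddy with its toe towards the robot, so joint 6 stayed in range.
- **Ring:** I gripped it radially by the red lug, drew it up and towards the slit, and set it down in the tray before opening the fingers.

**Last checks**
- The final pictures show the ring flat and about central in the tray. Just before lowering, its centre was within 2 mm of the tray's centre.
- The pick stands upright in the caddy, and the gripper is clear of everything. The can, carton and screwdriver were never touched.
- **One disagreement:** the final two-camera fix of the pick's handle failed, with an 18 mm gap between the rays. The arm was probably blocking the side camera. An earlier unblocked fix put it at (0.476, 0.274) m inside the caddy, and the last scene picture agrees.
- **Two surprises:** the pick's toe pointed away from the robot at the start, not towards it. The plain lug's end of the ring had also risen about 6 mm after the snap.
- I viewed 14 pictures, four past the budget of 10 (two past the one or two allowed), to check the grasp, the lift-out and the placing.

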